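Fold the pliers shut and put them away in their tool case

ROBOT

A 6-joint arm with a two-finger parallel gripper is mounted at the origin on a cart in front of the work surface, level with it; the furniture and walls round the work are solid. World frame = base frame: x ahead of the robot, y to its left, z up, the work surface at z = 0. Lengths are in m, angles in rad, forces in N, time in s.
With the tool pointing down it reaches from about 0.35 to 0.875 m from the base axis. Payload 4.2 kg.
Tool frame: the origin (TCP) lies midway between the tips of the shut fingers; the grasp point (between the pads) lies 19 mm behind it; y points along the fingers, x is the direction in which the jaws open and shut, and the axes are right-handed (so a half turn about y gives the same grasp; the last joint's range is limited). The gripper opens to 85 mm and grips with 20 to 120 N. Pads are 22 mm wide; open, the fingers measure 114 mm over their backs; the gripper's body (76 mm by 85 mm) begins 54 mm behind the grasp point. The pads swing forward as they close: fully open they stand 13 mm farther back than shut.
Start: joints at [0.259, 0.385, 0.008, 0, -1.194, -0.259], TCP at [0.625, 0, 0.231] pointing down, gripper open.
Joint ranges: [-3.14, 3.14], [-1.21, 2.06], [-1.07, 1.41], [-3.16, 2.05], [-2.99, -0.16], [-3.1, 3.1]. Speed limits (rad/s): [2.79, 2.79, 3.14, 3.14, 3.14, 3.14].

INTERFACE

Orientations are given as a 3x3 rotation matrix whose columns are the frame's x, y, z axes.
In Python, from station import env gives the robot as it stands.
- The arm moves only by the tool play_rows, never from a script. Its argument "motion" is a list that holds one entry, the list of rows, each a list of 7 numbers: the turn, a rotation vector about the tool's x, y, z in rad, then the shift along the tool's x, y, z in mm, then the gripper's target within -1 to 1 (fully open at 1, half-way at 0, shut at -1). In form: [[[rx, ry, rz, dx, dy, dz, jaw], ...]]. A call has 1 to 5 rows; each row shifts and turns the commanded pose from where the row before left it, along the tool's axes as they then stand; what a row does not reach is not made up. A row lasts 1/12 s, in which the tool goes at most 41.7 mm and 7.16 degrees, less where a joint would pass 70% of its speed; a pose out of reach is approached as far as the arm can. A call is refused whole if a number of a shift passes 41.7 or a number of a turn 0.125, either way. A call with a gripper value outside its range is refused whole. The fingers move at their own pace and stop on an object; the grip force is fixed at half the most. Time passes only in rows, so rows that do not move let the fingers close. It gives the time, the measured TCP pose, the force and the opening at its end, in the units of the state.
- env.observe(): the state, without advancing time (a new reading comes with each control period).
- env.get_image(name): name is "scene" or "side" or "wrist"; returns the picture (400x640x3 uint8, red, green, blue); there is no depth.
- env.get_calibration(name): a dict with "fx", "fy", "cx", "cy" (pixels), "origin" and "rotation" of the camera in the world; the wrist camera has in their place "tool_from_camera" (4x4, takes a point from camera to tool coordinates, whose origin is the TCP and whose axes are the tool frame's). Camera axes: x right, y down, z forward; pixel columns grow to the right and rows downward; lengths in m; the calibration is good to about 2 mm. The wrist camera is an equidistant fisheye: a pixel r from the principal point sees the ray r / f radians off the axis. A picture is of the moment at which its call begins: read the wrist's pose just before it. get_calibration takes no time and is no camera call.
- env.finish_job(): hands the job in, once; it reports no verdict.
Trained networks look in the newest picture that a camera, given by its name, has taken for a name from the list of things; names that differ only in an ending like _2 or _b are one class to them, and where a whole thing is asked for, a point or a joint stands for the part that bears it (a point fixed in the world has none). Each returns a list of dicts, best first, with "p" (0 to 1); they miss things now and then, are a little off and sometimes report something else, mostly with a low value. They report only what shows in the picture. A call takes as long as a camera call.
- env.boxes_of(camera, name): "at" ([x, y, z] in m, in world coordinates, good to about 4 mm: the middle of the surface that is visible of it).
The state is a dict: "clock": time; "joints": joint angles; "dq": joint speeds; "joint_torque": joint torques, N m; "position": TCP position; "ee_rot": TCP orientation; "ft_force": force on the tool from outside, world axes, zero at the start; "wrist_torque": the same for the moment, N m; "opening": opening from 0.0 (shut) to 1.0 (fully open).
Only numpy, scipy, OpenCV 4.12 (cv2) and the standard library are available. Lean on these libraries where they do the work, as an engineer would, in place of code of your own. Each camera call takes 0.05 s, during which the arm holds its last target. There are 200 camera calls.

TASK

The combination pliers were left open on the low wooden rest. Squeeze their handles fully shut, lift them closed, and lay them flat in the empty bay between the four corner blocks of the open tool case (the half without the spanners), lengthwise and either way round, still closed; open they do not fit.

Things in the scene. Friction and masses are not known exactly. Their poses are not given: they have to be found in the camera images.
- pliers: Red-handled pliers lying flat, 0.22 kg, 11 mm thick, loose across the two rails (14 mm high, 92 mm apart) of a fixed wooden rest with a 3 mm base. Origin: on the underside at half length; own z up, own y along the fixed (+x side) half, from jaws (y = -88 mm) to handle ends (+88). Squeeze and lift at y = +12, midway between the rails, the centre of mass: 50 mm over both handles shut, 62 to 67 as found.
- pliers_upper (a joint): Opening of the pliers (rad): 0 = fully shut (a stop), 0.25 to 0.34 at the start. The handle on the -x side turns about the rivet (at x 0, y -37 mm), counter-clockwise from above as it opens, so the line midway between the handles leaves the rivet at the pliers' yaw plus half this angle. Stiff hinge (0.05 N m), stays where left. Shut, the pliers are symmetric about y, 54 mm wide.
- case: Black plastic tool case, heavy and fixed, unfolded flat. Origin: under the centre of its base half, the one nearer the robot; own z up, own y along its length. Base half: 132 (x) by 218 mm (y) outside, walls 4 mm thick and 34 mm high. Lid half: same outline, 16 mm high, centred at x = +136 mm, holding two spanners. A carrying handle juts out to 93 mm from the origin at -x.
- bay (a point): Centre of the pliers' bay in the base half, 14 mm above the bench, level with the grey ledges at its two ends that the pliers lie on. Bay 210 mm long (case's y). Four corner blocks (25 by 55 mm, tops 32 mm above the bench) leave 74 mm of width (x = -37 to +37). The middle 100 mm of the length is a finger well 124 mm wide, its floor 10 mm below the ledges.

How it is judged:
On the way:
1. the pliers are shut (within 0.08 rad) and lifted at least 30 mm off their rest (value of joint pliers_upper below 0.08 rad and height (world z) of pliers above 0.045 m), for 0.2 s.
At the end, for the whole second after the job is handed in: The pliers lie at rest and flat (within 6 degrees) on the end ledges of the case's bay (within 6 mm of their height), between the corner blocks: middle within 20 mm across and 25 mm along of the bay's centre, lengthwise within 0.25 rad, either way round, and shut (opening under 0.1 rad) (value of joint pliers_upper below 0.1 rad and x of pliers in the frame of bay between -0.02 and 0.02 m and y of pliers in the frame of bay between -0.025 and 0.025 m and z of pliers in the frame of bay below 0.006 m and angle between pliers's own z axis and vertical below 0.1 rad and angle between the y axis of pliers and the y axis of case, either way round below 0.25 rad and linear speed of pliers below 0.02 m/s); the robot touches nothing.
It also fails if it takes over 35 s, if anything falls off the work surface, if the arm or the gripper's body presses on something with over 40 N, if the wrist force passes 120 N, or if a joint passes its speed limit or range.

## Working session

There is one attempt and no reset: what is moved stays moved. The work goes in short steps, Python scripts to look and compute and a tool call to move; the robot and the scene stay as the last step left them, time stands still between calls to the robot, and variables do not carry over. Pictures are saved under pics/ and viewed, about 8 in all and at most 12, crops included, and the job is handed in when it is done.

Besides the shell and the picture viewer there is one more tool, called after "Call:" as a command line: name --argument value ..., lists and objects as JSON in quotes. play_rows: Moves the arm, as the interface text tells. Its arguments: {"type":"object","properties":{"motion":{"type":"array","items":{"type":"array","items":{"type":"array","items":{"type":"number"}}}}},"required":["motion"]}

```bash
ls; mkdir -p pics; python3 - <<'E'
from station import env
import cv2,numpy as np
s=env.observe();print(s)
for c in("scene","side","wrist"):
    im=env.get_image(c);cv2.imwrite(f"pics/{c}0.png",im[...,::-1]);k=env.get_calibration(c);print(c,k)
    for n in("pliers","case","bay","pliers_upper"):
        try:print(n,[(np.round(d["at"],4).tolist(),round(d["p"],2)) for d in env.boxes_of(c,n)[:3]])
        except Exception as e:print(n,e)
a=cv2.imread("pics/scene0.png");b=cv2.imread("pics/wrist0.png");cv2.imwrite("pics/a.png",a)
E
```

```text
pics
{'clock': 0.0, 'joints': array([ 2.58613399e-01,  3.85561785e-01,  6.61850364e-03, -5.13989185e-04,
       -1.19402109e+00, -2.58619081e-01]), 'dq': array([-0.00066182, -0.00054861,  0.00028956,  0.00170809, -0.00038213,
        0.00013198]), 'joint_torque': array([-9.55001960e-04, -3.92286408e+01,  1.88399577e+01,  4.18616563e+00,
       -4.72148502e-03,  8.27910434e-07]), 'position': array([6.24404422e-01, 2.86340763e-05, 2.30213354e-01]), 'ee_rot': array([[-9.99997521e-01, -2.21813002e-03, -1.95205446e-04],
       [ 1.95410885e-04, -9.24021669e-05, -9.99999977e-01],
       [ 2.21811193e-03, -9.99997536e-01,  9.28353846e-05]]), 'ft_force': array([ 0.56781511, -0.63388409, -0.31054714]), 'wrist_torque': array([ 0.01821582,  0.0416998 , -0.04522722]), 'opening': 1.0011088736686946}
scene {'fx': 394.59354229083834, 'fy': 394.59354229083834, 'cx': 315.2032411083026, 'cy': 203.61331499440425, 'origin': array([ 0.94053821, -0.32738766,  0.87506492]), 'rotation': array([[ 0.59416066,  0.66176655, -0.45720689],
       [ 0.80428821, -0.49564006,  0.32781307],
       [-0.00967433, -0.56
[... 696 characters left out ...]
 0.79)]
pliers_upper [([0.5183, -0.2116, 0.0249], 0.73)]
wrist {'fx': 309.70691628693146, 'fy': 309.70691628693146, 'cx': 318.8788819218585, 'cy': 199.00566194210114, 'tool_from_camera': array([[ 9.99999708e-01, -2.29602413e-04, -7.29344494e-04,
        -5.01605233e-04],
       [ 6.43004663e-04, -2.63649578e-01,  9.64618311e-01,
        -1.43131028e-01],
       [-4.13770060e-04, -9.64618498e-01, -2.63649353e-01,
         6.53253616e-02],
       [ 0.00000000e+00,  0.00000000e+00,  0.00000000e+00,
         1.00000000e+00]])}
pliers [([0.5265, -0.1692, 0.0242], 0.95)]
case [([0.5171, -0.1684, 0.0189], 0.73)]
bay [([0.6231, 0.1764, -0.0041], 0.7)]
pliers_upper [([0.5178, -0.1712, 0.0206], 0.75)]
```

View pics/scene0.png

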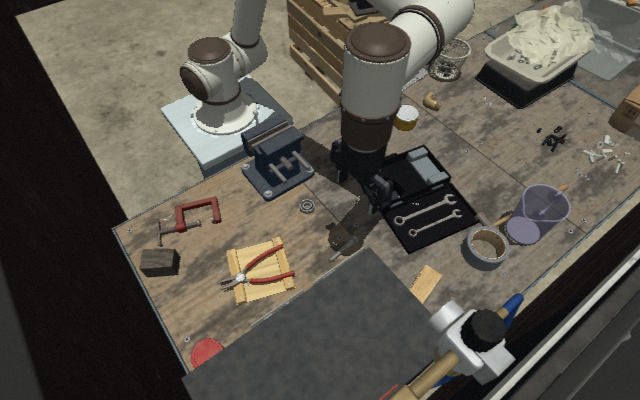

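View pics/side0.png

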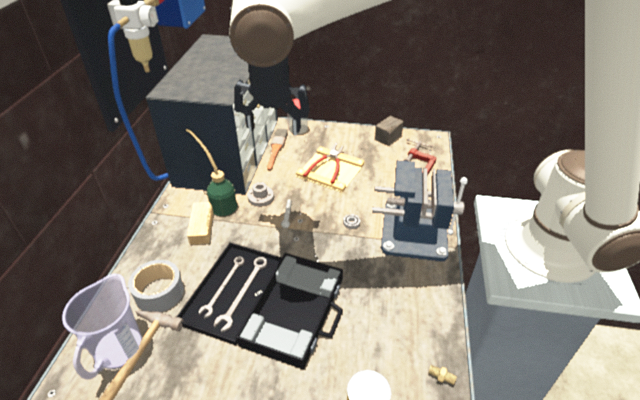

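The scene view shows the pliers on the rest, with the rivet near (243,280), the jaws to the left and the handle ends at (280,245) and (293,273). The side view shows the case with the empty bay between its grey ledges and blocks, around (290,310). There is a tall cabinet behind the pliers and a vise toward the robot. I'll move the wrist camera over the pliers, staying high.

Call:
play_rows --motion '[[[0,0,0,24,0,35,1],[0,0,0,24,0,35,1],[0,0,0,24,0,35,1],[0,0,0,24,0,20,1],[0,0,0,0,0,0,1]]]'

```text
clock: 1.17
position: [0.5262, -0.126, 0.2318]
ee_rot: [[-1.0, -0.002, -0.004], [0.004, 0.0, -1.0], [0.002, -1.0, -0.0]]
ft_force: [-0.2, -0.3, -0.1]
opening: 0.997
```

```bash
cat > h.py <<'E'
from station import env
import cv2,numpy as np
def snap(c,name):
    s=env.observe();im=env.get_image(c);cv2.imwrite(f"pics/{name}.png",im[...,::-1]);np.savez(f"pics/{name}.npz",p=s["position"],R=s["ee_rot"]);return s
def ray(c,uv,name=None):
    k=env.get_calibration(c);u,v=(uv[0]-k["cx"])/k["fx"],(uv[1]-k["cy"])/k["fy"]
    if c!="wrist":
        return k["origin"],k["rotation"]@np.array([u,v,1])
    r=np.hypot(u,v)+1e-12;d=np.array([u/r*np.sin(r),v/r*np.sin(r),np.cos(r)])
    z=np.load(f"pics/{name}.npz");T=k["tool_from_camera"]
    return z["p"]+z["R"]@T[:3,3],z["R"]@T[:3,:3]@d
def onz(c,uv,z,name=None):
    o,d=ray(c,uv,name);return o+d*(z-o[2])/d[2]
def tri(rs):
    A=0;b=0;Ms=[]
    for o,d in rs:
        d=d/np.linalg.norm(d);M=np.eye(3)-np.outer(d,d);A=A+M;b=b+M@o;Ms.append((M,o))
    x=np.linalg.solve(A,b);return x,[np.linalg.norm(M@(x-o))*1e3 for M,o in Ms]
E
python3 - <<'E'
from h import *
s=snap("wrist","w1");print(s["clock"],s["position"].round(4),s["ft_force"])
for n in("pliers","pliers_upper","case"):print(n,[(np.round(d["at"],4).tolist(),round(d["p"],2)) for d in env.boxes_of("wrist",n)[:2]])
for uv in[(240,150),(185,185),(245,190)]:print("cab",uv,onz("side",uv,0).round(3))
im=cv2.imread("pics/w1.png");a=cv2.resize(im[100:400,170:570],(800,600),interpolation=cv2.INTER_CUBIC);cv2.imwrite("pics/w1c.png",a)
E
```

```text
1.1667 [ 0.5262 -0.126   0.2318] [-0.20240428 -0.29240344 -0.1484711 ]
pliers [([0.5317, -0.2144, 0.0255], 0.81)]
pliers_upper [([0.5228, -0.2187, 0.02], 0.56), ([0.5317, -0.2121, 0.0244], 0.29)]
case [([0.6435, 0.1289, 0.0049], 0.44)]
cab (240, 150) [ 0.802 -0.251  0.   ]
cab (185, 185) [ 0.899 -0.076  0.   ]
cab (245, 190) [ 0.738 -0.081  0.   ]
```

View pics/w1.png

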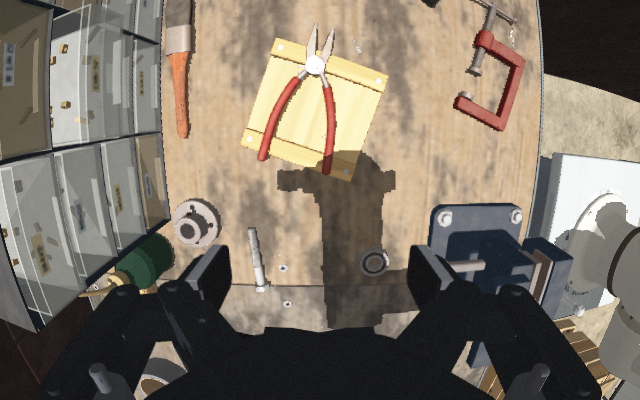

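The pliers are seen from above with the jaws up in the picture (-y world). The rivet is at about (316,65) and the handle ends at (263,157) and (327,170). I'll enlarge the three views to triangulate.

```bash
python3 - <<'E'
from h import *
f=lambda n,x,y,w,h,W,H:cv2.resize(cv2.imread(f"pics/{n}.png")[y:y+h,x:x+w],(W,H),interpolation=cv2.INTER_CUBIC)
a=f("w1",230,10,160,180,533,600)
b=f("scene0",215,230,89,100,267,300);c=f("side0",290,130,80,90,267,300)
cv2.imwrite("pics/m1.png",np.hstack([a,np.vstack([b,c])]))
E
```

```text
(no output)
```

View pics/m1.png

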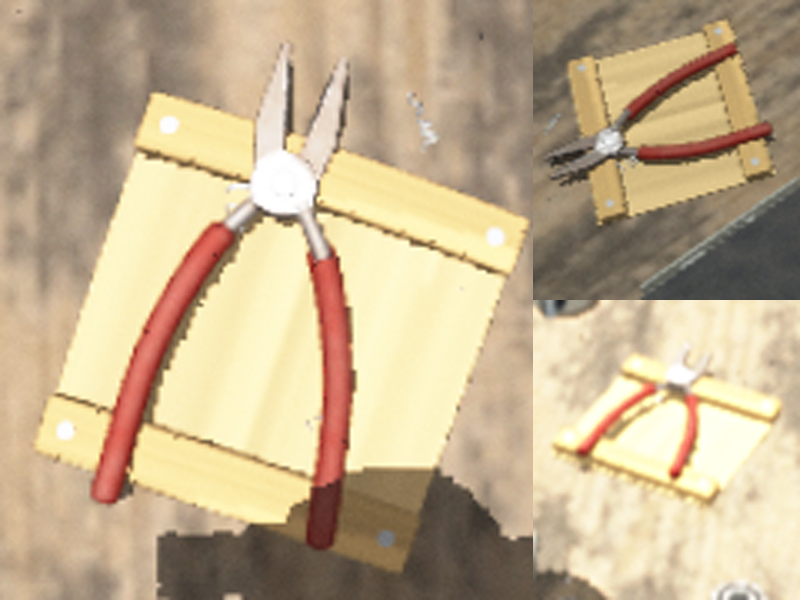

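```bash
python3 - <<'E'
from h import *
P={"rivet":[("wrist",(315.2,64.6)),("scene",(240,276.7)),("side",(335.2,153.4))],
"fix":[("wrist",(261.8,158.8)),("scene",(294,273)),("side",(304.7,175.9))],
"mov":[("wrist",(326,172.6)),("scene",(282.3,246)),("side",(333.2,182.4))]}
W={}
for n,l in P.items():
    x,e=tri([ray(c,u,"w1") for c,u in l]);W[n]=onz("wrist",l[0][1],0.02,"w1")
    print(n,"tri",x.round(4),np.round(e,1),"wrist@z.02",W[n].round(4),"sc",onz("scene",l[1][1],.02).round(4),"si",onz("side",l[2][1],.02).round(4))
r=W["rivet"];m=(W["fix"]+W["mov"])/2;d=m-r
a=[np.arctan2(*(W[k]-r)[1::-1]) for k in("fix","mov")];print(np.degrees(a),np.linalg.norm((W["fix"]-r)[:2]),np.linalg.norm((W["mov"]-r)[:2]))
bis=np.mean(a);print("bis",np.degrees(bis),"grasp",(r[:2]+.049*np.array([np.cos(bis),np.sin(bis)])).round(4), "mid", r[:2]+.049*d[:2]/np.linalg.norm(d[:2]))
E
```

```text
rivet tri [ 0.5283 -0.2513  0.0192] [1.8 0.3 1.6] wrist@z.02 [ 0.5301 -0.2511  0.02  ] sc [ 0.5283 -0.2513  0.02  ] si [ 0.5266 -0.2501  0.02  ]
fix tri [ 0.5935 -0.1434  0.0157] [0.9 0.8 1. ] wrist@z.02 [ 0.593  -0.1432  0.02  ] sc [ 0.596  -0.1449  0.02  ] si [ 0.5916 -0.1386  0.02  ]
mov tri [ 0.5172 -0.1263  0.017 ] [1.3 1.4 2.5] wrist@z.02 [ 0.5183 -0.1261  0.02  ] sc [ 0.5203 -0.1272  0.02  ] si [ 0.5145 -0.124   0.02  ]
[59.75890504 95.40203012] 0.12496469029560967 0.12564405760894215
bis 77.5804675815212 grasp [ 0.5406 -0.2033] mid [ 0.54060011 -0.20327976]
```

The triangulated height is about 0.018 m, which agrees with the text (14 mm plus half the thickness). The handle ends lie 125 mm from the rivet, also as expected. The midline is at 77.6° and the grasp point is (0.541, -0.203). I'll turn 0.213 about tool y, shift, and come partway down.

Call:
play_rows --motion '[[[0,0.107,0,0,0,0,1],[0,0.106,0,0,0,0,1],[0,0,0,-15.4,35,36,1],[0,0,0,-15.3,35,36,1],[0,0,0,0,40,0,1]]]'

```text
clock: 1.78
position: [0.5462, -0.1867, 0.1371]
ee_rot: [[-0.977, 0.008, -0.212], [0.212, -0.002, -0.977], [-0.008, -1.0, 0.001]]
ft_force: [1.4, 0.4, -0.5]
opening: 1.004
```

Call:
play_rows --motion '[[[0,0,0,0,40,0,1],[0,0,0,0,0,0,1],[0,0,0,0,0,0,1]]]'

```text
clock: 2.03
position: [0.5417, -0.1835, 0.094]
ee_rot: [[-0.978, -0.005, -0.21], [0.21, -0.0, -0.978], [0.005, -1.0, 0.001]]
ft_force: [-0.6, -0.7, 0.9]
opening: 1.001
```

```bash
python3 - <<'E'
from h import *
s=snap("wrist","w2");print(s["clock"],s["position"].round(4),s["ee_rot"].round(4),s["ft_force"])
print([(np.round(d["at"],4).tolist(),round(d["p"],2)) for d in env.boxes_of("wrist","pliers")[:2]])
E
```

```text
2.0333 [ 0.5417 -0.1835  0.094 ] [[-9.777e-01 -5.400e-03 -2.098e-01]
 [ 2.098e-01 -3.000e-04 -9.777e-01]
 [ 5.200e-03 -1.000e+00  1.400e-03]] [-0.58654894 -0.66899747  0.86404656]
[([0.5381, -0.2213, 0.0237], 0.94)]
```

View pics/w2.png

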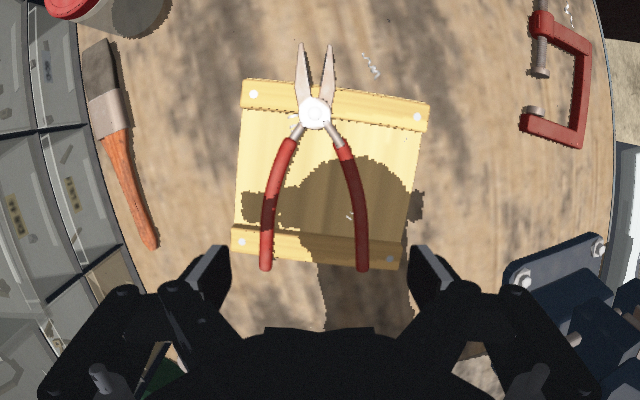

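The view is now square to the pliers. The rivet is at (315,113) and the handle ends are at (265,267) and (362,267), level in the picture, so the yaw looks right.

```bash
python3 - <<'E'
from h import *
for zz in(.019,.022):
    r,f,m=[onz("wrist",u,zz,"w2") for u in((315,113),(265,267),(362,267))]
    a=[np.degrees(np.arctan2(*(k-r)[1::-1])) for k in(f,m)];b=np.radians(np.mean(a))
    g=r[:2]+.049*np.array([np.cos(b),np.sin(b)])
    s=env.observe();d=np.r_[g,0]-s["position"];d[2]=0
    print(r.round(4),f.round(4),m.round(4),np.round(a,1),np.degrees(b),g.round(4),"tool d",(s["ee_rot"].T@d*1e3).round(1),[np.linalg.norm(k-r).round(4) for k in(f,m)])
E
```

```text
[ 0.53   -0.2503  0.019 ] [ 0.5943 -0.1432  0.019 ] [ 0.5187 -0.127   0.019 ] [59.  95.3] 77.14965786750703 [ 0.5409 -0.2025] tool d [-0.5  0.  19.1] [np.float64(0.1249), np.float64(0.1238)]
[ 0.53   -0.2503  0.022 ] [ 0.5934 -0.1446  0.022 ] [ 0.5188 -0.1286  0.022 ] [59.  95.3] 77.14965786750702 [ 0.5409 -0.2025] tool d [-0.5  0.  19.1] [np.float64(0.1232), np.float64(0.1221)]
```

The near view agrees with the far one to within 1 mm. I'll shift 19 mm along tool z, then descend.

Call:
play_rows --motion '[[[0,0,0,-0.5,0,19,1],[0,0,0,0,25,0,1],[0,0,0,0,25,0,1],[0,0,0,0,20,0,1],[0,0,0,0,0,0,1]]]'

```text
clock: 2.55
position: [0.5381, -0.2022, 0.0251]
ee_rot: [[-0.977, -0.002, -0.211], [0.211, 0.001, -0.977], [0.002, -1.0, -0.0]]
ft_force: [-0.3, -0.4, 0.2]
opening: 1.003
```

Call:
play_rows --motion '[[[0,0,0,0,0,0,1],[0,0,0,0,0,0,1]]]'

```text
clock: 2.72
position: [0.5409, -0.2028, 0.0287]
ee_rot: [[-0.978, 0.005, -0.21], [0.21, -0.001, -0.978], [-0.005, -1.0, -0.0]]
ft_force: [0.4, 0.9, -0.2]
opening: 1.003
```

Call:
play_rows --motion '[[[0,0,0,0,11,0,1],[0,0,0,0,10,0,1],[0,0,0,0,0,0,1],[0,0,0,0,0,0,1],[0,0,0,0,0,0,1]]]'

```text
clock: 3.13
position: [0.5385, -0.2028, 0.0047]
ee_rot: [[-0.977, -0.0, -0.211], [0.211, -0.0, -0.977], [0.0, -1.0, 0.0]]
ft_force: [-0.4, -0.2, 0.3]
opening: 1.005
```

Call:
play_rows --motion '[[[0,0,0,0,0,0,1]]]'

```text
clock: 3.22
position: [0.5387, -0.2028, 0.0049]
ee_rot: [[-0.977, 0.0, -0.211], [0.211, -0.0, -0.977], [-0.0, -1.0, 0.0]]
ft_force: [1.0, -0.9, -0.9]
opening: 1.0
```

Call:
play_rows --motion '[[[0,0,0,-2,2,0,1],[0,0,0,0,0,0,0.5],[0,0,0,0,0,0,0.35],[0,0,0,0,0,0,0.2],[0,0,0,0,0,0,0.1]]]'

```text
clock: 3.63
position: [0.5429, -0.2033, 0.005]
ee_rot: [[-0.978, 0.005, -0.211], [0.211, -0.001, -0.978], [-0.005, -1.0, -0.0]]
ft_force: [-0.9, 1.2, 9.5]
opening: 0.578
```

Call:
play_rows --motion '[[[0,0,0,0,0,0,-0.2],[0,0,0,0,0,0,-1],[0,0,0,0,0,0,-1],[0,0,0,0,0,0,-1],[0,0,0,0,0,0,-1]]]'

```text
clock: 4.05
position: [0.5428, -0.2033, 0.005]
ee_rot: [[-0.978, 0.005, -0.211], [0.211, -0.001, -0.978], [-0.005, -1.0, -0.0]]
ft_force: [-0.3, 1.7, 8.9]
opening: 0.577
```

```bash
python3 - <<'E'
from h import *
s=snap("wrist","w3");print(s["clock"],s["position"].round(4),s["opening"],s["ft_force"])
E
```

```text
4.05 [ 0.5428 -0.2033  0.005 ] 0.5766212981574693 [-0.2928782   1.68830092  8.89747258]
```

View pics/w3.png

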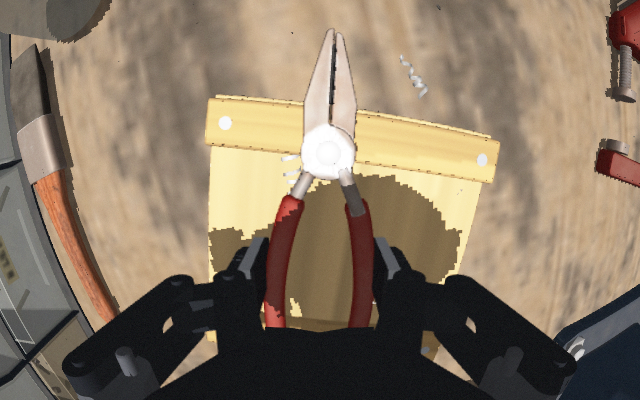

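The pliers are shut: the jaws meet at (335,32) and the opening of 0.577 equals 49 mm. Now I'll lift.

Call:
play_rows --motion '[[[0,0,0,0,-10,0,-1],[0,0,0,0,-20,0,-1],[0,0,0,0,-30,0,-1],[0,0,0,0,-30,0,-1],[0,0,0,0,-30,0,-1]]]'

```text
clock: 4.52
position: [0.5392, -0.203, 0.1235]
ee_rot: [[-0.977, -0.003, -0.212], [0.212, 0.001, -0.977], [0.003, -1.0, -0.0]]
ft_force: [0.3, -0.3, -1.5]
opening: 0.576
```

Call:
play_rows --motion '[[[0,0,0,0,-30,0,-1],[0,0,0,0,-20,0,-1],[0,0,0,0,0,0,-1],[0,0,0,0,0,0,-1],[0,0,0,0,0,0,-1]]]'

```text
clock: 4.93
position: [0.5389, -0.2028, 0.1712]
ee_rot: [[-0.977, -0.003, -0.212], [0.212, 0.001, -0.977], [0.004, -1.0, -0.001]]
ft_force: [-0.3, 0.5, -1.8]
opening: 0.578
```

```bash
python3 - <<'E'
from h import *
s=snap("wrist","w4");print(s["clock"],s["position"].round(4),s["ee_rot"].round(3),s["opening"],s["ft_force"])
snap("side","s4");snap("scene","c4")
for c in("side","scene","wrist"):print(c,[(np.round(d["at"],4).tolist(),round(d["p"],2)) for d in env.boxes_of(c,"pliers")[:2]])
f=lambda n,x,y,w,h,W,H:cv2.resize(cv2.imread(f"pics/{n}.png")[y:y+h,x:x+w],(W,H),interpolation=cv2.INTER_CUBIC)
cv2.imwrite("pics/m4.png",np.vstack([f("w4",200,0,240,150,800,300)[:, :],np.hstack([f("s4",180,230,180,135,400,300),f("c4",360,130,120,90,400,300)])]))
E
```

```text
4.9333 [ 0.5389 -0.2028  0.1712] [[-0.977 -0.003 -0.212]
 [ 0.212  0.001 -0.977]
 [ 0.004 -1.    -0.001]] 0.5784646625642649 [-0.33234192  0.53618231 -1.77987042]
side [([0.5413, -0.175, 0.1864], 0.74), ([0.5926, 0.2588, 0.0096], 0.65)]
scene [([0.5392, -0.2257, 0.1886], 0.71)]
wrist [([0.5269, -0.2436, 0.1896], 0.88)]
```

View pics/m4.png

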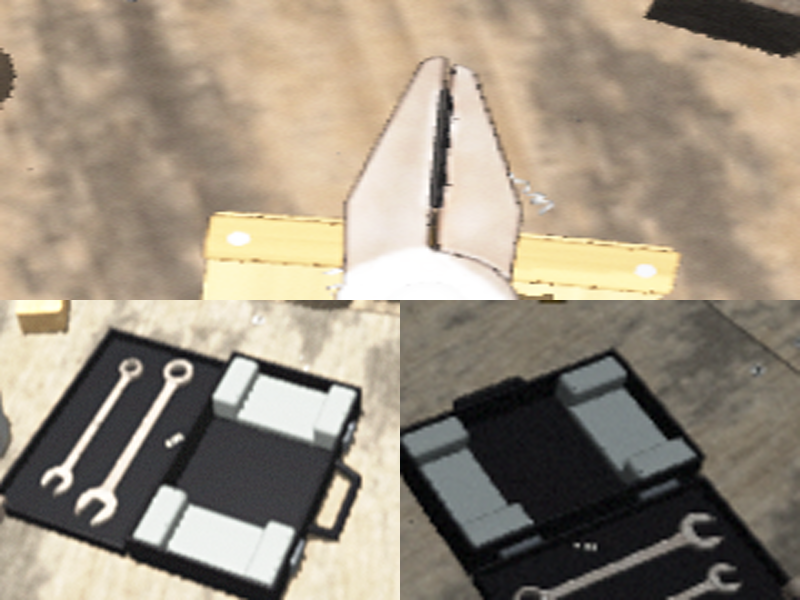

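Both jaws meet and the pliers are lifted about 165 mm. In the side crop the base half's top corners lie at (236,353), (360,388), (272,598) and (128,550). Next I'll get a rough case pose from these.

```bash
python3 - <<'E'
from h import *
q=[(180+x/2.2222,230+(y-300)/2.2222) for x,y in((236,353),(360,388),(272,598),(128,550))]
A=[onz("side",u,.034) for u in q]
for u,a in zip(q,A):print(np.round(u,1),a.round(4))
c=np.mean(A,0);print("c",c.round(4),[np.linalg.norm(A[i]-A[(i+1)%4]).round(4) for i in range(4)])
y=(A[2]+A[3]-A[0]-A[1]);print("yaw dir y",np.degrees(np.arctan2(y[1],y[0])))
for uv in((424.5,145),(450,179.5)):print(onz("scene",uv,.034).round(4))
E
```

```text
[286.2 253.9] [0.5778 0.1455 0.034 ]
[342.  269.6] [0.4553 0.1695 0.034 ]
[302.4 364.1] [0.4964 0.3872 0.034 ]
[237.6 342.5] [0.6183 0.3648 0.034 ]
c [0.537  0.2667 0.034 ] [np.float64(0.1249), np.float64(0.2215), np.float64(0.1239), np.float64(0.223)]
yaw dir y 79.42532388281766
[0.4997 0.3765 0.034 ]
[0.6291 0.3416 0.034 ]
```

The case's y axis is at about 79°, nearly the same as the pliers. I'll carry the pliers past the bay so the wrist camera looks at it.

Call:
play_rows --motion '[[[0,0,0,5,-4,-25,-1],[0,0,0,7,-5,-39,-1],[0,0,0,7,-5,-39,-1],[0,0,0,7,-5,-39,-1],[0,0,0,7,-5,-39,-1]]]'

```text
clock: 5.65
position: [0.5461, -0.0177, 0.1967]
ee_rot: [[-0.977, -0.001, -0.212], [0.212, -0.0, -0.977], [0.001, -1.0, 0.0]]
ft_force: [0.3, 0.3, -1.9]
opening: 0.575
```

Call:
play_rows --motion '[[[0,0,0,7,-5,-39,-1],[0,0,0,7,-5,-39,-1],[0,0,0,7,0,-39,-1],[0,0,0,7,0,-39,-1],[0,0,0,7,0,-39,-1]]]'

```text
clock: 6.07
position: [0.5531, 0.1807, 0.2066]
ee_rot: [[-0.977, -0.0, -0.211], [0.211, -0.0, -0.977], [0.0, -1.0, 0.0]]
ft_force: [0.8, -0.4, -2.4]
opening: 0.574
```

Call:
play_rows --motion '[[[0,0,0,7,0,-39,-1],[0,0,0,7,0,-39,-1],[0,0,0,7,0,-39,-1],[0,0,0,7,0,-39,-1],[0,0,0,5,0,-25,-1]]]'

```text
clock: 6.48
position: [0.5591, 0.3663, 0.2057]
ee_rot: [[-0.978, -0.0, -0.209], [0.209, 0.0, -0.978], [0.0, -1.0, -0.0]]
ft_force: [0.4, 0.1, -2.4]
opening: 0.578
```

Call:
play_rows --motion '[[[0,0,0,0,0,0,-1],[0,0,0,0,0,0,-1],[0,0,0,0,0,0,-1],[0,0,0,0,0,0,-1]]]'

```text
clock: 6.82
position: [0.5595, 0.3615, 0.2066]
ee_rot: [[-0.977, -0.001, -0.212], [0.212, -0.001, -0.977], [0.0, -1.0, 0.001]]
ft_force: [-0.4, 0.1, -1.6]
opening: 0.577
```

```bash
python3 - <<'E'
from h import *
s=snap("wrist","w5");print(s["clock"],s["position"].round(4),s["ee_rot"].round(4),s["opening"])
E
```

```text
6.8167 [0.5595 0.3615 0.2066] [[-9.772e-01 -6.000e-04 -2.124e-01]
 [ 2.124e-01 -7.000e-04 -9.772e-01]
 [ 4.000e-04 -1.000e+00  8.000e-04]] 0.5772874899103071
```

View pics/w5.png

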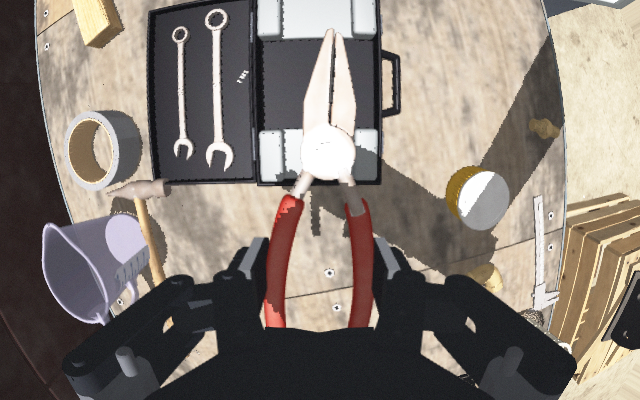

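The base half shows between columns 256 and 381, with its near edge at row 184 and the bay upright in the picture, well aligned with the pliers. I'll enlarge it for the block corners.

```bash
python3 - <<'E'
from h import *
im=cv2.imread("pics/w5.png")[0:200,240:400];im=cv2.convertScaleAbs(im,alpha=1.0);im=np.uint8(255*(im/255.)**.6)
cv2.imwrite("pics/w5c.png",cv2.resize(im,(480,600),interpolation=cv2.INTER_CUBIC))
E
```

```text
(no output)
```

View pics/w5c.png

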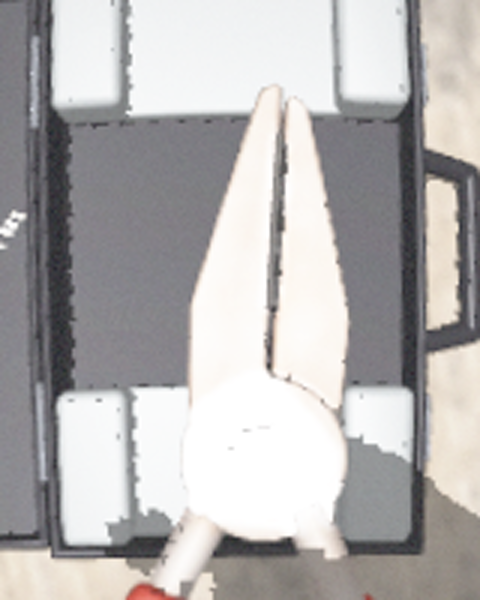

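```bash
python3 - <<'E'
from h import *
w=lambda x,y,z:onz("wrist",(240+x/3,y/3),z,"w5")
UL,UR,LL,LRo,LLb,LRb=[w(*p,.032) for p in((121,107),(343,104),(124,392),(413,390),(62,543),(412,541))]
n=np.linalg.norm
print("74?",n(UL-UR),"100?",n(UL-LL),"55?",n(LRo-LRb),"124?",n(LLb-LRb))
ex=UL-UR;ey=LL-UL;ey2=LRb-LRo
print("yaws",[np.degrees(np.arctan2(*v[1::-1])) for v in(ex,ey,ey2,LLb-LRb)])
c1=(UR+LL)/2; 
yaw=np.radians(np.mean([np.degrees(np.arctan2(ex[1],ex[0]))+90,np.degrees(np.arctan2(ey[1],ey[0]))]));Y=np.array([np.cos(yaw),np.sin(yaw),0]);X=np.array([Y[1],-Y[0],0])
c2=(LLb+LRb)/2-Y*.105
print("centre",c1.round(4),c2.round(4),"yaw y",np.degrees(yaw))
s=np.load("pics/w5.npz");R=s["R"];p=s["p"]
for dz in(.017,.020):
    z=p[2]+dz;tip,slit,riv=[w(x,y,z) for x,y in((281,92),(270,372),(265,455))]
    v=riv-tip;print("tip",tip.round(4),"riv",riv.round(4),"51?",n(v)*1e3,"yaw",np.degrees(np.arctan2(v[1],v[0])),np.degrees(np.arctan2(*(slit-tip)[1::-1])))
    V=v/n(v);o=riv+.037*V;print("origin",o.round(4),"rel TCP tool",(R.T@(o-p)*1e3).round(1))
print("tool perp",np.degrees(np.arctan2(-R[1,2],-R[0,2])))
E
```

```text
74? 0.0753666279393103 100? 0.09996183824869967 55? 0.05319840137697266 124? 0.12367554132724581
yaws [np.float64(-11.553308812738102), np.float64(78.19389895980471), np.float64(79.20076197151535), np.float64(-11.9452760089753)]
centre [0.5394 0.262  0.032 ] [0.5387 0.2599 0.032 ] yaw y 78.32029507353332
tip [0.5324 0.2639 0.2236] riv [0.5452 0.3126 0.2236] 51? 50.37796147923014 yaw 75.32371817943464 75.54890983674052
origin [0.5546 0.3484 0.2236] rel TCP tool [  2.  -17.   13.8]
tip [0.5327 0.2647 0.2266] riv [0.5452 0.3122 0.2266] 51? 49.18025010435301 yaw 75.32371817943456 75.54890983674036
origin [0.5546 0.348  0.2266] rel TCP tool [  1.9 -20.   14.2]
tool perp 77.73886345237561
```

The checks fit: 75.4 against 74, 100.0 against 100, 53.2 against 55 and 123.7 against 124 mm, and 49–50 against 51 mm on the pliers. The bay centre is (0.539, 0.261), case y is at 78.3° and the pliers at 75.4°. I'll turn -0.051, shift (2, 0, 88) and come down to about 0.05.

Call:
play_rows --motion '[[[0,-0.051,0,0,0,0,-1],[0,0,0,2,0,29,-1],[0,0,0,0,10,30,-1],[0,0,0,0,20,29,-1],[0,0,0,0,35,0,-1]]]'

```text
clock: 7.28
position: [0.5443, 0.272, 0.1461]
ee_rot: [[-0.986, 0.006, -0.165], [0.165, 0.004, -0.986], [-0.005, -1.0, -0.005]]
ft_force: [-0.2, 1.4, -2.5]
opening: 0.579
```

Call:
play_rows --motion '[[[0,0,0,0,35,0,-1],[0,0,0,0,30,0,-1],[0,0,0,0,15,0,-1],[0,0,0,0,0,0,-1],[0,0,0,0,0,0,-1]]]'

```text
clock: 7.7
position: [0.5436, 0.2751, 0.0618]
ee_rot: [[-0.987, -0.0, -0.162], [0.162, -0.001, -0.987], [0.0, -1.0, 0.001]]
ft_force: [-0.2, 0.0, -1.0]
opening: 0.579
```

Call:
play_rows --motion '[[[0,0,0,0,0,0,-1],[0,0,0,0,0,0,-1]]]'

```text
clock: 7.87
position: [0.5446, 0.2767, 0.064]
ee_rot: [[-0.987, 0.003, -0.161], [0.161, 0.003, -0.987], [-0.003, -1.0, -0.003]]
ft_force: [-0.7, -1.0, -1.7]
opening: 0.576
```

```bash
python3 - <<'E'
from h import *
s=snap("wrist","w6");print(s["clock"],s["position"].round(4),s["ee_rot"].round(4),s["opening"])
im=cv2.imread("pics/w6.png")[:300,180:480];im=np.uint8(255*(im/255.)**.6)
cv2.imwrite("pics/w6c.png",cv2.resize(im,(600,600),interpolation=cv2.INTER_CUBIC))
E
```

```text
7.8667 [0.5446 0.2767 0.064 ] [[-0.9869  0.0035 -0.1613]
 [ 0.1613  0.0026 -0.9869]
 [-0.003  -1.     -0.0031]] 0.5759997031417116
```

View pics/w6c.png

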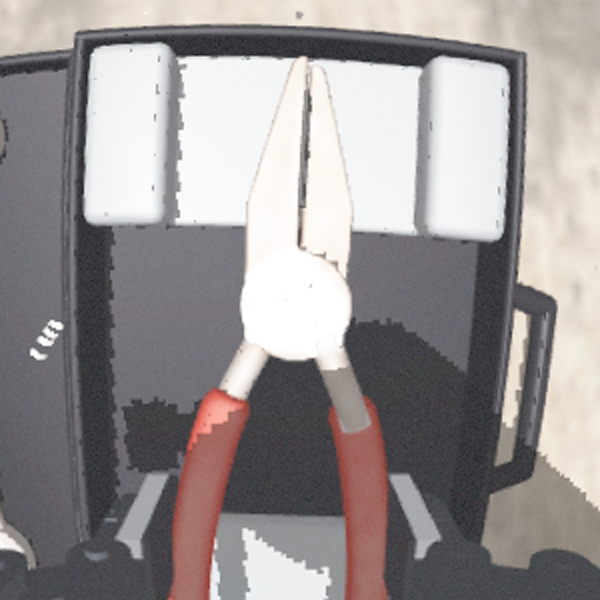

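The pliers hang over the bay between the blocks, with the tip at (309,60), the rivet at (296,303) and the upper blocks' inner corners at about (163,222) and (425,236). I'll compute the offset.

```bash
python3 - <<'E'
from h import *
w=lambda x,y,z:onz("wrist",(180+x/2,y/2),z,"w6")
s=np.load("pics/w6.npz");R=s["R"];p=s["p"];n=np.linalg.norm
UL,UR=w(163,222,.032),w(425,236,.032);ex=(UL-UR);print("74?",n(ex),"yaw",np.degrees(np.arctan2(ex[1],ex[0]))+90)
X=ex/n(ex);Y=np.array([-X[1],X[0],0]);c=(UL+UR)/2+.05*Y;print("bay",c.round(4))
tip,riv=w(309,60,p[2]+.0175),w(296,303,p[2]+.0175);v=riv-tip;V=v/n(v);o=riv+.037*V
print("51?",n(v),"yaw",np.degrees(np.arctan2(v[1],v[0])),"orig",o.round(4),"off bay xy",((o-c)@X*1e3).round(1),((o-c)@Y*1e3).round(1),"fix tool",(R.T@(c-o)*1e3).round(1))
E
```

```text
74? 0.07429097014682354 yaw 77.87377605646188
bay [0.5401 0.2603 0.032 ]
51? 0.050284124584244826 yaw 77.78406366403836 orig [0.5408 0.2631 0.0815] off bay xy 0.1 2.9 fix tool [ 0.4 49.5  3.1]
```

Off by 0 mm across and 3 mm along, with the yaw matching to 0.1°. I'll go down.

Call:
play_rows --motion '[[[0,0,0,0,15,2,-1],[0,0,0,0,15,0,-1],[0,0,0,0,12,0,-1],[0,0,0,0,5,0,-1],[0,0,0,0,0,0,-1]]]'

```text
clock: 8.33
position: [0.5425, 0.2737, 0.0138]
ee_rot: [[-0.987, -0.002, -0.161], [0.161, -0.001, -0.987], [0.001, -1.0, 0.002]]
ft_force: [-1.1, 0.0, -2.4]
opening: 0.577
```

Call:
play_rows --motion '[[[0,0,0,0,0,0,-1],[0,0,0,0,0,0,-1],[0,0,0,0,0,0,-1]]]'

```text
clock: 8.58
position: [0.5436, 0.2746, 0.0157]
ee_rot: [[-0.987, 0.002, -0.161], [0.161, 0.001, -0.987], [-0.001, -1.0, -0.001]]
ft_force: [-0.7, -0.1, -2.3]
opening: 0.578
```

Call:
play_rows --motion '[[[0,0,0,0,4,0,-1],[0,0,0,0,2,0,-1],[0,0,0,0,0,0,-1],[0,0,0,0,0,0,-1]]]'

```text
clock: 8.92
position: [0.5429, 0.274, 0.0086]
ee_rot: [[-0.987, -0.0, -0.161], [0.161, -0.0, -0.987], [0.0, -1.0, 0.0]]
ft_force: [0.1, -0.1, -2.5]
opening: 0.575
```

Call:
play_rows --motion '[[[0,0,0,0,2,0,-1],[0,0,0,0,0,0,-1],[0,0,0,0,0,0,-1]]]'

```text
clock: 9.17
position: [0.5429, 0.274, 0.0066]
ee_rot: [[-0.987, -0.0, -0.161], [0.161, -0.0, -0.987], [0.0, -1.0, 0.0]]
ft_force: [0.1, 0.5, -2.4]
opening: 0.577
```

Call:
play_rows --motion '[[[0,0,0,0,1,0,-1],[0,0,0,0,0,0,-1],[0,0,0,0,0,0,-1]]]'

```text
clock: 9.42
position: [0.543, 0.2741, 0.0057]
ee_rot: [[-0.987, -0.0, -0.161], [0.161, -0.0, -0.987], [0.0, -1.0, 0.0]]
ft_force: [0.6, 0.9, -3.2]
opening: 0.577
```

Call:
play_rows --motion '[[[0,0,0,0,1,0,-1],[0,0,0,0,0,0,-1],[0,0,0,0,0,0,-1]]]'

```text
clock: 9.67
position: [0.5431, 0.2742, 0.0053]
ee_rot: [[-0.987, 0.0, -0.161], [0.161, 0.0, -0.987], [-0.0, -1.0, -0.0]]
ft_force: [-1.5, 0.1, 1.6]
opening: 0.573
```

Contact: the vertical force changed from -2.4 to +1.6 N at z 0.0053, where the ledge height predicts it. I'll release gently.

Call:
play_rows --motion '[[[0,0,0,0,0,0,0.2],[0,0,0,0,0,0,0.3],[0,0,0,0,0,0,0.4],[0,0,0,0,0,0,0.5],[0,0,0,0,0,0,0.5]]]'

```text
clock: 10.08
position: [0.5432, 0.2742, 0.0048]
ee_rot: [[-0.987, 0.0, -0.161], [0.161, 0.0, -0.987], [-0.0, -1.0, -0.0]]
ft_force: [0.3, 0.2, 0.2]
opening: 0.75
```

Call:
play_rows --motion '[[[0,0,0,0,-5,0,0.5],[0,0,0,0,-15,0,0.5],[0,0,0,0,-25,0,0.5],[0,0,0,0,-35,0,0.5],[0,0,0,0,-35,0,0.5]]]'

```text
clock: 10.5
position: [0.5425, 0.2736, 0.1207]
ee_rot: [[-0.987, -0.001, -0.161], [0.161, -0.001, -0.987], [0.001, -1.0, 0.002]]
ft_force: [1.6, 0.9, 0.6]
opening: 0.751
```

Call:
play_rows --motion '[[[0,0,0,0,-25,-25,0.5],[0,0,0,0,-15,-30,0.5],[0,0,0,0,0,-10,0.5],[0,0,0,0,0,0,0.5],[0,0,0,0,0,0,0.5]]]'

```text
clock: 10.92
position: [0.5526, 0.3381, 0.1588]
ee_rot: [[-0.987, -0.002, -0.161], [0.161, -0.001, -0.987], [0.002, -1.0, 0.001]]
ft_force: [0.6, -0.6, -0.1]
opening: 0.751
```

```bash
python3 - <<'E'
from h import *
s=snap("wrist","w7");print(s["clock"],s["position"].round(4),s["opening"],s["ft_force"].round(1))
snap("side","s7")
for c in("wrist","side"):print(c,[(np.round(d["at"],4).tolist(),round(d["p"],2)) for d in env.boxes_of(c,"pliers")[:2]])
f=lambda n,x,y,w,h,W,H:cv2.resize(cv2.imread(f"pics/{n}.png")[y:y+h,x:x+w],(W,H),interpolation=cv2.INTER_CUBIC)
cv2.imwrite("pics/m7.png",np.hstack([f("w7",220,0,200,300,400,600),f("s7",220,230,133,200,400,600)]))
E
```

```text
10.9167 [0.5526 0.3381 0.1588] 0.7506632024270036 [ 0.6 -0.6 -0.1]
wrist [([0.5386, 0.2627, 0.0208], 0.85)]
side [([0.5363, 0.2859, 0.022], 0.72)]
```

View pics/m7.png

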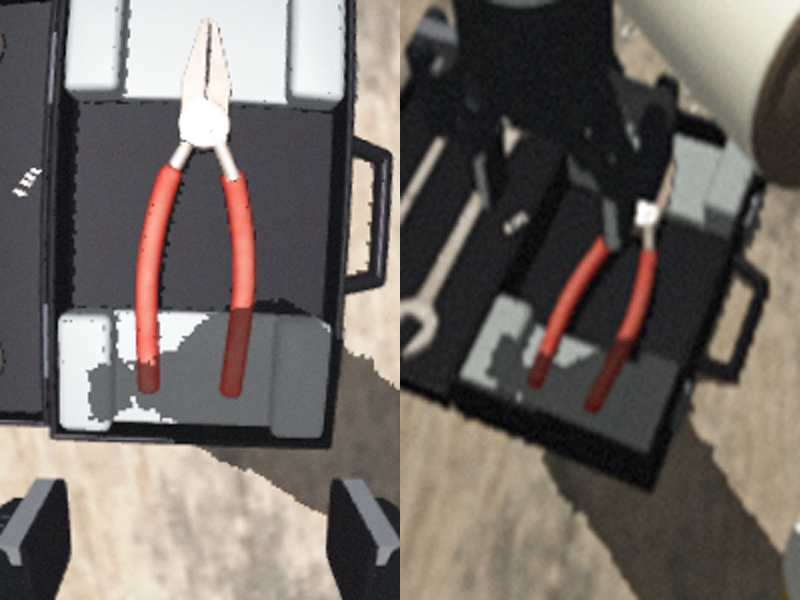

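The pliers lie shut on both ledges between the blocks, with the tip at (207,20), the handle ends at (148,390) and (231,395), and the gripper clear. I'll do one numeric check, then hand in.

```bash
python3 - <<'E'
from h import *
w=lambda x,y,z:onz("wrist",(220+x/2,y/2),z,"w7");n=np.linalg.norm
UL,UR,LL,LR=[w(*p,.032) for p in((120,97),(290,104),(108,317),(275,320))]
c=(UL+UR+LL+LR)/4;X=UL-UR;X/=n(X);Y=np.array([-X[1],X[0],0])
t,r,a,b=[w(*p,.0215) for p in((207,20),(205,123),(148,386),(231,392))]
e=(a+b)/2;o=(t+e)/2;v=e-t;g=[np.arctan2(*(k-r)[1::-1]) for k in(a,b)]
print("len",n(v),"off",(o-c)@X*1e3,(o-c)@Y*1e3,"yaw err",np.degrees(np.arctan2(v@X,v@Y)),"end gap",n(a-b),"gap angle",g[1]-g[0])
ok=abs((o-c)@X)<.015 and abs((o-c)@Y)<.02 and g[1]-g[0]<.42
print(ok, env.finish_job() if ok else "not handed in")
E
```

```text
len 0.17285668654893338 off 0.1425217562962537 -3.0716435228300876 yaw err 0.384570758011251 end gap 0.03897013183075088 gap angle 0.3148475969914959
the job is handed in; nothing more can be done
True None
```

The job is handed in: the pliers are shut and lying lengthwise in the empty bay of the tool case. I squeezed them shut on the rest, lifted them about 165 mm, laid them on the ledges between the four corner blocks and backed the gripper away. It took about 11 s of the 35 s allowed.

**Last checks, from the wrist camera:**
- **Position:** the pliers are about 0 mm off centre across and 3 mm along, with a yaw error of 0.4°.
- **Shut:** the handle-end angle is 0.31 rad, down from 0.62 rad as found, and the jaws look closed. While gripped, the handles measured 49 mm against the 50 mm given for shut.
- **Flat and clear:** the detectors put the pliers' top at about 0.021–0.022 m, roughly 3 mm below the 25 mm the given sizes imply and within their 4 mm accuracy. The gripper was clear.

**Disagreements:**
- **Bay centre:** the first estimate from the side camera was about 5 mm further along y than the wrist camera's. I used the wrist camera, whose sizes matched those given to within 2 mm.
- **Pliers' position:** the side camera's last detection of the pliers was also further along y, with the arm partly hiding them.
- **Squeeze force:** about 9 N of upward force showed during the squeeze, and it was gone once the pliers were lifted.

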